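Put the spray can away in the bench cabinet's door rack

TASK

Put the spray can away: swing the little grey cabinet's door wide open by its bar handle, stand the can upright in the steel rack on the inside of the door and let go of it, then shut the door completely with the can inside. Do not tip the can over, and leave the solder spool, the microscope and the screwdriver where they are.

Things in the scene. Friction and masses are not known exactly. Their poses are not given: they have to be found in the camera images.
- door (a joint): hinge of the cabinet door, rad: 0 = fully shut, grows as the door swings out towards the robot, stop at 1.75. It turns counterclockwise seen from above about a vertical axis at the door's right-hand edge (seen from the robot). The hinge is a little stiff: the door stays where it is left.
- cabinet: the small grey sheet-steel cabinet, fixed: 170 deep, 240 wide, 200 mm high outside, 4 mm walls. Origin at the centre of its underside, its front (door side) faces its own -x, y along the front, z up. The roof's underside is 196 mm above the bench
- door_hinge (a point): point on the vertical hinge axis, 100 mm above the bench, at the door's outer face. Its axes turn with the door: y runs along the door from hinge to free edge, x from the outer to the inner face (into the cabinet when shut), z up. The door panel spans y 0 to 236 mm, x 0 to 12 mm, 4 to 196 mm above the bench
- door_handle (a point): grip point on the handle, a vertical round steel bar 12 mm thick on the outer face near the free edge. The bar's axis is 40 mm out from the face (34 mm free gap), 205 mm from the hinge axis; it runs from 104 to 190 mm above the bench, this point is at 165 mm. Two 10 mm stalks at 118 and 150 mm join it to the door. Axes as door_hinge
- rack (a point): centre of the inner floor of the open-topped steel rack on the inner face of the door, 36 mm above the bench; 43 mm from the door's outer face and 115 mm from the hinge axis along the door. Inside 62 x 62 mm; one side is the door panel, the other three are 4 mm walls rising to 80 mm above the bench. Axes as door_hinge
- can: the spray can: upright plain metal cylinder with a paper label and a white full-width cap, diameter 50 mm, 150 mm high with the cap, about 200 g; the tallest loose thing on the bench. Origin at the centre of its underside, z up its axis
- spool: bystander: flat grey solder spool lying on its side, diameter 64 mm, 32 mm high; origin at the centre of its underside
- microscope: bystander: little hand microscope, a tilted black barrel on a round steel foot of 68 mm diameter, about 95 mm high; origin at the centre of its underside
- driver: bystander: screwdriver with a black handle, 160 mm long, lying along its x axis; origin near its middle

How it is judged:
On the way, in this order (a step that is already met when the one before it is completed fails the run):
1. the door is drawn open (past 0.3 rad) with the gripper on its handle (value of joint door above 0.3 rad and distance between the grasp point and door_handle below 0.07 m and contact force between the fingers and cabinet above 0.2 N), for 0.05 s.
2. the door is swung wide open (past 1.1 rad) (value of joint door above 1.1 rad), for 0.2 s.
3. with the door still open (past 0.6 rad), the can stands in the door's rack and is let go (value of joint door above 0.6 rad and contact force between the fingers and can below 0.1 N and x of can in the frame of rack between -0.014 and 0.014 m and y of can in the frame of rack between -0.014 and 0.014 m and z of can in the frame of rack between -0.008 and 0.008 m and angle between can's own z axis and vertical below 0.15 rad), for 0.2 s.
At the end, for the whole second after the job is handed in: The door is shut (within 0.04 rad), and the can stands upright (within 0.15 rad) on the floor of the door's rack (within 14 mm of its centre each way, 8 mm in height), at rest and released. The spool, microscope and screwdriver lie where they were (value of joint door below 0.04 rad and contact force between the fingers and can below 0.1 N and linear speed of can below 0.02 m/s and x of can in the frame of rack between -0.014 and 0.014 m and y of can in the frame of rack between -0.014 and 0.014 m and z of can in the frame of rack between -0.008 and 0.008 m and angle between can's own z axis and vertical below 0.15 rad); the robot touches nothing.
It fails at once if the can is tipped over (more than 0.6 rad) (angle between can's own z axis and vertical above 0.6 rad).
It fails at once if the solder spool is moved more than 30 mm (distance of spool from where it was at the start of the episode above 0.03 m).
It fails at once if the hand microscope is moved more than 30 mm (distance of microscope from where it was at the start of the episode above 0.03 m).
It fails at once if the screwdriver is moved more than 30 mm (distance of driver from where it was at the start of the episode above 0.03 m).
It also fails if it takes over 72 s, if anything falls off the work surface, if the arm or the gripper's body presses on something with over 40 N, if the wrist force passes 120 N, or if a joint passes its speed limit or range.

ROBOT

A 6-joint arm with a two-finger parallel gripper is mounted at the origin on the work surface. World frame = base frame: x ahead of the robot, y to its left, z up, the work surface at z = 0. Lengths are in m, angles in rad, forces in N, time in s.
With the tool pointing down it reaches from about 0.425 to 0.925 m from the base axis. Payload 12.5 kg.
Tool frame: the origin (TCP) lies at the very end of the fingers, on their centre line; the grasp point (between the pads) lies 19 mm behind it; z points along the fingers, y is the direction in which the jaws open and shut (so a half turn about z gives the same grasp; the last joint's range is limited). The gripper opens to 85 mm and grips with 20 to 120 N. Pads are 22 mm wide; open, the fingers measure 114 mm over their backs; the gripper's body (76 mm by 85 mm) begins 54 mm behind the grasp point. The pads swing forward as they close: fully open they stand 13 mm farther back than shut.
Start: joints at [-1.245, 0.491, 1.559, -0, 1.092, -0.106], TCP at [0.262, -0.568, 0.231] pointing down, gripper open.
Joint ranges: [-3.1, 3.1], [-0.84, 2.19], [0.05, 2.79], [-1.13, 4.28], [0.06, 2.93], [-2.69, 2.69]. Speed limits (rad/s): [2.22, 2.22, 2.79, 3.14, 3.14, 3.14].

INTERFACE

Orientations are given as a rotation vector (axis times angle).
In Python, from station import arm gives the robot as it stands.
- The arm moves only by the tool move_arm, never from a script. Its argument "increments" is one flat list of numbers, 7 for each row, row after row: the finger opening in cm, from 0 to 8.54, then the shift along the tool's x, y, z in cm, then the turn, a rotation vector about the tool's x, y, z in degrees. A call has exactly 10 rows; each row shifts and turns the commanded pose from where the row before left it, along the tool's axes as they then stand; what a row does not reach is not made up. A row lasts 1/8 s, in which the tool goes at most 62.5 mm and 10.7 degrees, less where a joint would pass 70% of its speed; a pose out of reach is approached as far as the arm can. A call is refused whole if a number of a shift passes 6.25 or a number of a turn 10.7, either way. A call with a gripper value outside its range is refused whole. The fingers move at their own pace and stop on an object; "force" is the grip in N (left out, the last holds). Time passes only in rows, so rows that do not move let the fingers close, or fill a call up. It gives the time, the measured TCP pose, the force and the opening at its end, in the units of the state.
- arm.observe(): the state, without advancing time (a new reading comes with each control period).
- arm.capture(name): name is "scene" or "top" or "wrist"; returns a dict with "img" (384x512x3 uint8, blue, green, red), "vertical_fov" (degrees; the focal length in pixels is half the picture's height over the tangent of half this angle, whatever the lens; pixels are square), "cx", "cy" (the principal point, pixels), "position" and "rotation" of the camera in the world; the wrist camera has in their place "T_tool_cam" (4x4, takes a point from camera to tool coordinates, whose origin is the TCP and whose axes are the flange's). Camera axes: x right, y up, looking along -z (the intrinsics and any distortion apply to the point x, -y, -z); pixel columns grow to the right and rows downward; lengths in m; the calibration is good to about 2 mm. A picture is of the moment at which its call begins: read the wrist's pose just before it. There is no depth.
- arm.sign_off(): hands the job in, once; it reports no verdict.
The state is a dict: "clock": time; "qpos": joint angles; "dq": joint speeds; "joint_efforts": joint torques, N m; "position": TCP position; "tool_rot": TCP orientation; "contact_force": force on the tool from outside, world axes, zero at the start; "torque": the same for the moment, N m; "gripper_width": opening from 0.0 (shut) to 1.0 (fully open).
Only numpy, scipy, OpenCV 4.12 (cv2) and the standard library are available. Lean on these libraries where they do the work, as an engineer would, in place of code of your own. Each camera call takes 0.05 s, during which the arm holds its last target.

## Working session

There is one attempt and no reset: what is moved stays moved. The work goes in short steps, Python scripts to look and compute and a tool call to move; the robot and the scene stay as the last step left them, time stands still between calls to the robot, and variables do not carry over. Pictures are saved under pics/ and viewed, and the job is handed in when it is done.

Besides the shell and the picture viewer there is one more tool, called after "Request:" as name(argument=value, ...), one argument or row to a line, values as JSON. move_arm: Moves the arm, as the interface text tells. Its arguments: {"type":"object","properties":{"increments":{"type":"array","items":{"type":"number"}},"force":{"type":"number"}},"required":["increments"]}

```bash
ls; mkdir -p pics; python3 - <<'E'
from station import arm
import cv2,numpy as np
s=arm.observe();print(s)
for n in ("scene","top","wrist"):
    c=arm.capture(n);cv2.imwrite(f"pics/{n}0.png",c["img"])
    print(n,{k:(np.round(v,4).tolist() if hasattr(v,'__len__') else v) for k,v in c.items() if k!="img"})
E
```

```text
pics
{'clock': 0.0, 'qpos': array([-1.24460545e+00,  4.91615983e-01,  1.55946774e+00,  2.21391822e-05,
        1.09169626e+00, -1.05626787e-01]), 'dq': array([ 0.00014897, -0.00036173, -0.00048979,  0.00101516, -0.00105762,
        0.00053102]), 'joint_efforts': array([-8.13092356e-04, -6.18442798e+01, -2.61597776e+01, -8.64083495e-05,
        4.04800128e-03, -1.26601918e-05]), 'position': array([ 0.26151204, -0.56740446,  0.23068639]), 'tool_rot': array([-3.06750005e+00, -6.72770929e-01,  1.74536222e-04]), 'contact_force': array([0.04544578, 0.02312866, 0.07675162]), 'torque': array([ 0.0375347 ,  0.02313088, -0.01737612]), 'gripper_width': 1.0018210096090034}
scene {'vertical_fov': 42.52898662601018, 'cx': 262.57911648485015, 'cy': 199.49650850312565, 'position': [0.2466, 0.2704, 1.4724], 'rotation': [0.153, -0.3605, -2.2761]}
top {'vertical_fov': 53.191123074073474, 'cx': 253.979339846711, 'cy': 192.12659257704524, 'position': [0.4081, -0.0448, 1.4428], 'rotation': [0.1162, -0.0973, -1.588]}
wrist {'vertical_fov': 63.59160269693822, 'cx': 262.23984231076287, 'cy': 189.7518729919502, 'T_tool_cam': [[0.0005, 0.9599, 0.2803, 0.0713], [1.0, -0.0007, 0.0008, -0.0005], [0.001, 0.2803, -0.9599, -0.1426], [0.0, 0.0, 0.0, 1.0]]}
```

View pics/scene0.png

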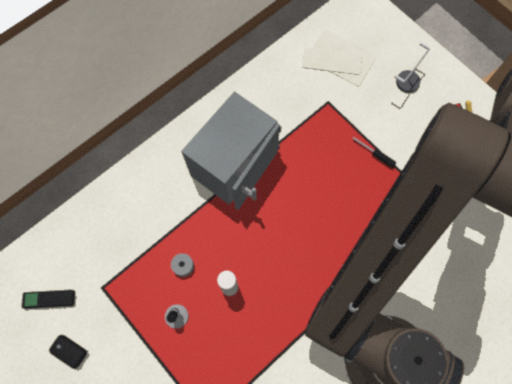

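View pics/top0.png

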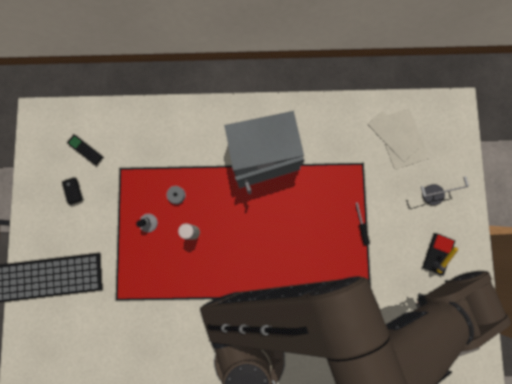

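View pics/wrist0.png

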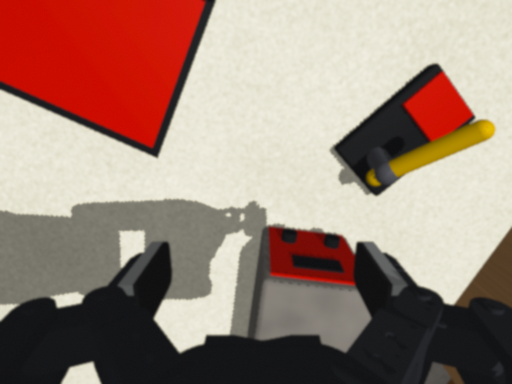

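```bash
cat > h.py <<'E'
import numpy as np,cv2
from scipy.spatial.transform import Rotation as R
from station import arm
def cam(c,s=None):
    h=c["img"].shape[0]; f=h/2/np.tan(np.radians(c["vertical_fov"])/2)
    if "T_tool_cam" in c:
        T=np.eye(4);T[:3,:3]=R.from_rotvec(s["tool_rot"]).as_matrix();T[:3,3]=s["position"]
        T=T@np.array(c["T_tool_cam"]);p,M=T[:3,3],T[:3,:3]
    else: p,M=np.array(c["position"]),np.array(c["rotation"]); M=R.from_rotvec(M).as_matrix() if M.ndim==1 else M
    return f,c["cx"],c["cy"],p,M
def ray(k,u,v):
    f,cx,cy,p,M=k; d=M@np.array([(u-cx)/f,-(v-cy)/f,-1]); return p,d/np.linalg.norm(d)
def onz(k,u,v,z):
    p,d=ray(k,u,v); return p+d*(z-p[2])/d[2]
def proj(k,P):
    f,cx,cy,p,M=k; q=M.T@(np.asarray(P)-p); return cx+f*q[0]/-q[2],cy-f*q[1]/-q[2]
def tri(a,b):
    A=np.zeros((3,3));y=np.zeros(3)
    for p,d in (a,b):
        Q=np.eye(3)-np.outer(d,d);A+=Q;y+=Q@p
    x=np.linalg.solve(A,y);return x,[np.linalg.norm((np.eye(3)-np.outer(d,d))@(x-p)) for p,d in (a,b)]
E
python3 - <<'E'
import cv2
a=cv2.imread('pics/top0.png')[100:250,130:330]; cv2.imwrite('pics/top0z.png',cv2.resize(a,None,fx=4,fy=4,interpolation=cv2.INTER_CUBIC))
a=cv2.imread('pics/scene0.png')[85:235,160:310]; cv2.imwrite('pics/scene0z.png',cv2.resize(a,None,fx=4,fy=4,interpolation=cv2.INTER_CUBIC))
a=cv2.imread('pics/scene0.png')[230:350,140:270]; cv2.imwrite('pics/scene0y.png',cv2.resize(a,None,fx=4,fy=4,interpolation=cv2.INTER_CUBIC))
E
```

```text
(no output)
```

View pics/top0z.png

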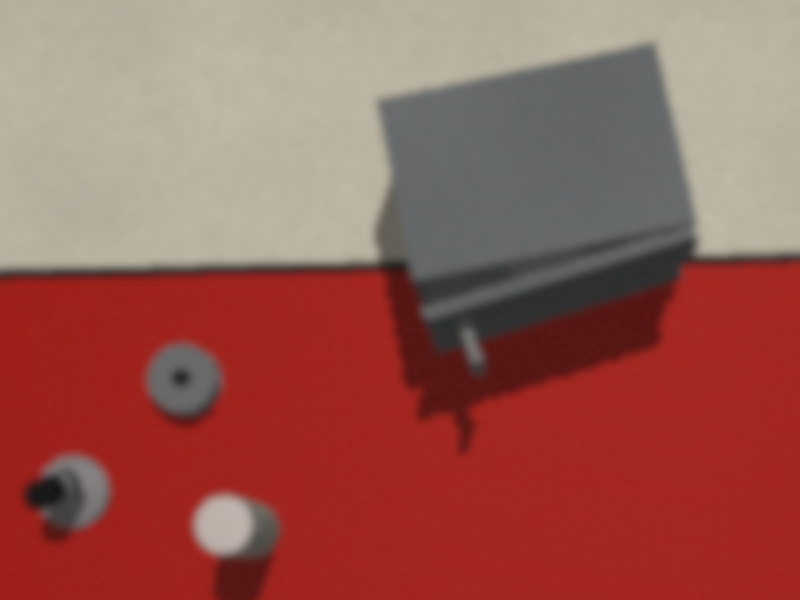

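View pics/scene0z.png

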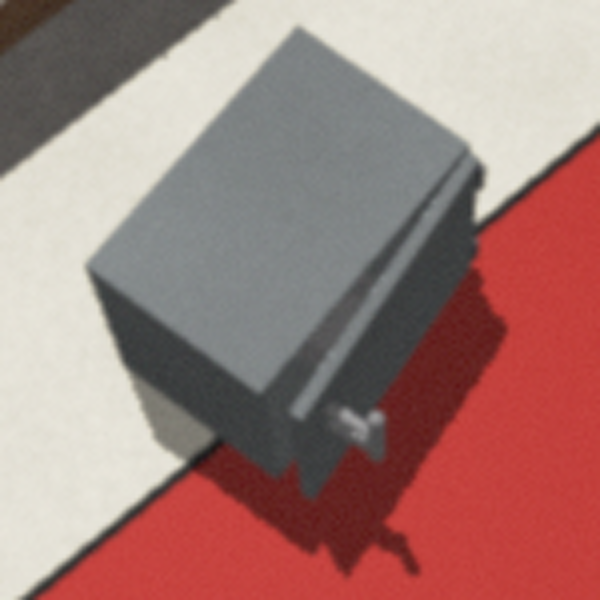

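View pics/scene0y.png

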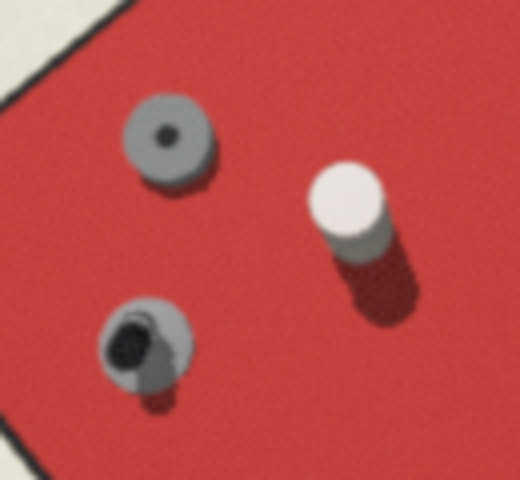

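```bash
python3 - <<'E'
from h import *
ct=arm.capture("top");cs=arm.capture("scene");kt,ks=cam(ct),cam(cs)
T=lambda U,V:((U+.5)/4-.5+130,(V+.5)/4-.5+100)
S=lambda U,V:((U+.5)/4-.5+160,(V+.5)/4-.5+85)
pts=dict(BL=((378,100),(90,265)),BR=((655,43),(297,27)),FR=((694,225),(468,150)),FL=((413,278),(262,392)),
 DFL=((424,320),(300,418)),DFR=((694,240),(478,165)),Hbot=((479,372),(380,458)))
for n,(a,b) in pts.items():
    x,e=tri(ray(kt,*T(*a)),ray(ks,*S(*b)));print(n,x.round(4),np.round(e,4), 'z.2:',onz(kt,*T(*a),.198).round(3),onz(ks,*S(*b),.198).round(3))
# can: white cap
def cap(c,k,box):
    x0,y0,x1,y1=box;h=cv2.cvtColor(c["img"][y0:y1,x0:x1],cv2.COLOR_BGR2HSV)
    m=((h[...,1]<60)&(h[...,2]>165)).astype(np.uint8)
    q=np.argwhere(m);print(len(q));(cx,cy)=q[:,1].mean()+x0,q[:,0].mean()+y0;return cx,cy
a=cap(ct,kt,(170,215,210,250));b=cap(cs,ks,(210,260,250,305));print(a,b)
x,e=tri(ray(kt,*a),ray(ks,*b));print('cap',x,e,onz(kt,*a,.15),onz(ks,*b,.15))
for U,V in ((182,378),):print('spool',onz(kt,*T(U,V),.032))
print('micro foot',onz(kt,*T(75,492),.005))
for uv in ((358,205),(366,242)):print('driver',onz(kt,*uv,.01))
E
```

```text
BL [0.8089 0.0642 0.1913] [0.0023 0.0023] z.2: [0.809 0.065 0.198] [0.804 0.065 0.198]
BR [ 0.8571 -0.1709  0.1851] [0.0007 0.0007] z.2: [ 0.853 -0.169  0.198] [ 0.85  -0.167  0.198]
FR [ 0.6988 -0.1982  0.1846] [0.0001 0.0001] z.2: [ 0.696 -0.196  0.198] [ 0.694 -0.193  0.198]
FL [0.6547 0.0362 0.1955] [0.0021 0.0021] z.2: [0.656 0.037 0.198] [0.652 0.036 0.198]
DFL [0.621  0.0283 0.196 ] [0.0001 0.0001] z.2: [0.621 0.028 0.198] [0.62  0.029 0.198]
DFR [ 0.6881 -0.1987  0.1759] [0. 0.] z.2: [ 0.683 -0.196  0.198] [ 0.681 -0.191  0.198]
Hbot [ 0.5898 -0.0144  0.0928] [0.0012 0.0012] z.2: [ 0.577 -0.016  0.198] [0.563 0.007 0.198]
142
260
(np.float64(185.21830985915494), np.float64(230.6056338028169)) (np.float64(226.22307692307692), np.float64(279.6038461538462))
cap [0.4578016  0.20370579 0.1428236 ] [np.float64(0.001335334016710302), np.float64(0.0013353340167102717)] [0.45871716 0.20294481 0.15      ] [0.45545267 0.20349354 0.15      ]
spool [0.59925771 0.2639099  0.032     ]
micro foot [0.49696183 0.36963779 0.005     ]
driver [ 0.5469869  -0.41746624  0.01      ]
driver [ 0.40930677 -0.43927533  0.01      ]
```

```bash
cat >> h.py <<'E'
def pose():
    s=arm.observe(); return np.array(s["position"]),R.from_rotvec(s["tool_rot"]),s
def down(yaw): # tool z down, tool x at yaw
    return R.from_matrix(np.array([[np.cos(yaw),np.sin(yaw),0],[np.sin(yaw),-np.cos(yaw),0],[0,0,-1]]))
def plan(way,grip,p=None,r=None):
    """way: list of (pos,yaw); one row each, from current pose"""
    if p is None: p,r,_=pose()
    for (q,yaw),g in zip(way,grip):
        d=np.round(r.inv().apply(np.array(q)-p)*100,2); t=(r.inv()*down(yaw)).as_rotvec(degrees=True).round(1)
        print([g,*d.tolist(),*t.tolist()],',' if max(abs(d))<=6.25 and max(abs(t))<=10.7 else 'TOO BIG')
        p=p+r.apply(d/100); r=r*R.from_rotvec(t,degrees=True)
    print('end',p.round(4),'yaw',np.arctan2(*r.as_matrix()[[1,0],0]).round(3))
    return p,r
def line(p0,y0,p1,y1,n):
    return [(np.array(p0)+(np.array(p1)-p0)*(i+1)/n,y0+(y1-y0)*(i+1)/n) for i in range(n)]
def yawof(r): m=r.as_matrix(); return np.arctan2(m[1,0],m[0,0])
H=np.array([.683,-.196]);YAW=.177
def dpt(phi,x,y): return H+x*np.array([np.cos(phi),np.sin(phi)])+y*np.array([-np.sin(phi),np.cos(phi)])
E
python3 - <<'E'
from h import *
p,r,s=pose();phi=.27
t=[*dpt(phi,-.04,.205),.25];print(t)
plan(line(p,yawof(r),t,phi+np.pi/2,14),[4]*14)
E
```

```text
[np.float64(0.5897692196241541), np.float64(-0.009096223712545703), 0.25]
[4, 3.8, -2.64, -0.13, -0.0, -0.0, -5.8] ,
[4, 4.05, -2.25, -0.14, -0.0, -0.0, -5.7] ,
[4, 4.24, -1.83, -0.13, -0.0, -0.0, -5.8] ,
[4, 4.42, -1.39, -0.14, -0.0, -0.0, -5.8] ,
[4, 4.53, -0.94, -0.13, -0.0, -0.0, -5.7] ,
[4, 4.6, -0.49, -0.13, -0.0, -0.0, -5.8] ,
[4, 4.62, -0.01, -0.14, -0.0, -0.0, -5.8] ,
[4, 4.61, 0.45, -0.13, -0.0, -0.0, -5.7] ,
[4, 4.54, 0.9, -0.14, -0.0, -0.0, -5.8] ,
[4, 4.42, 1.36, -0.13, -0.0, -0.0, -5.8] ,
[4, 4.26, 1.8, -0.13, -0.0, -0.0, -5.7] ,
[4, 4.07, 2.21, -0.14, -0.0, -0.0, -5.8] ,
[4, 3.81, 2.62, -0.13, -0.0, -0.0, -5.8] ,
[4, 3.54, 2.98, -0.14, -0.0, -0.0, -5.7] ,
end [ 0.5897 -0.0091  0.25  ] yaw 1.84
```

Request:
move_arm(
  increments=[4,3.8,-2.6,-0.13,0,0,-5.8,4,4.0,-2.2,-0.13,0,0,-5.8,4,4.2,-1.8,-0.13,0,0,-5.8,4,4.4,-1.4,-0.13,0,0,-5.8,4,4.5,-0.9,-0.13,0,0,-5.8,4,4.6,-0.5,-0.13,0,0,-5.8,4,4.6,0,-0.13,0,0,-5.8,4,4.6,0.5,-0.13,0,0,-5.8,4,4.5,0.9,-0.13,0,0,-5.8,4,4.4,1.4,-0.13,0,0,-5.8],
  force=60,
)

```text
clock: 1.5
position: [0.4958, -0.17, 0.2444]
tool_rot: [2.354, 2.08, 0.0]
contact_force: [0.3, -0.8, 0.0]
gripper_width: 0.463
```

```bash
python3 - <<'E'
from h import *
p,r,s=pose();phi=.27;print(p,yawof(r),s['gripper_width'])
# stop 6cm short in front of handle for view
t=[*dpt(phi,-.06,.205),.26];print(t)
plan(line(p,yawof(r),t,phi+np.pi/2,5)+[(t,phi+np.pi/2)]*5,[4]*10)
c=arm.capture('wrist');cv2.imwrite('pics/w1.png',c['img'])
E
```

```text
[ 0.49582081 -0.16995362  0.24442432] 1.447345973088447 0.4629568748234132
[np.float64(0.5704938016968363), np.float64(-0.014430852446322334), 0.26]
[4, 3.27, 1.1, -0.31, 0.0, 0.0, -4.5] ,
[4, 3.18, 1.35, -0.31, 0.0, 0.0, -4.5] ,
[4, 3.05, 1.6, -0.32, 0.0, 0.0, -4.5] ,
[4, 2.93, 1.83, -0.31, 0.0, 0.0, -4.5] ,
[4, 2.77, 2.06, -0.31, 0.0, 0.0, -4.5] ,
[4, -0.0, -0.0, 0.0, 0.0, 0.0, -0.0] ,
[4, -0.0, -0.0, 0.0, 0.0, 0.0, -0.0] ,
[4, -0.0, -0.0, 0.0, 0.0, 0.0, -0.0] ,
[4, -0.0, -0.0, 0.0, 0.0, 0.0, -0.0] ,
[4, -0.0, -0.0, 0.0, 0.0, 0.0, -0.0] ,
end [ 0.5705 -0.0144  0.26  ] yaw 1.84
```

View pics/w1.png

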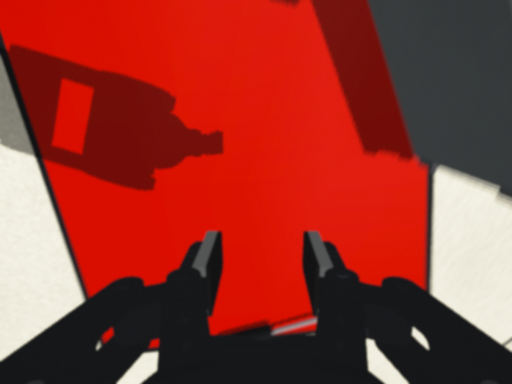

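Request:
move_arm(
  increments=[4,3.3,1.1,-0.3,0,0,-4.5,4,3.2,1.3,-0.3,0,0,-4.5,4,3.0,1.6,-0.3,0,0,-4.5,4,2.9,1.8,-0.3,0,0,-4.5,4,2.8,2.0,-0.3,0,0,-4.5,4,0,0,0,0,0,0,4,0,0,0,0,0,0,4,0,0,0,0,0,0,4,0,0,0,0,0,0,4,0,0,0,0,0,0],
)

```text
clock: 2.8
position: [0.569, -0.0166, 0.2594]
tool_rot: [1.908, 2.496, -0.0]
contact_force: [-0.0, -0.1, -0.2]
gripper_width: 0.473
```

```bash
python3 - <<'E'
from h import *
p,r,s=pose();print(p,yawof(r),s['gripper_width'])
c=arm.capture('wrist');cv2.imwrite('pics/w2.png',c['img']);k=cam(c,s);phi=.272
for z in (.104,.19): print('handle',z,proj(k,[*dpt(phi,-.04,.205),z]))
print('DFL',proj(k,[*dpt(phi,0,.236),.196]),proj(k,[*dpt(phi,0.012,.236),.196]))
E
```

```text
[ 0.56900845 -0.01657015  0.25935054] 1.8359949759974297 0.47311473009136484
handle 0.104 (np.float64(284.0677341583648), np.float64(173.4866156035361))
handle 0.19 (np.float64(292.3137393296235), np.float64(200.96259789266776))
DFL (np.float64(353.4543407351062), np.float64(159.71941870432843)) (np.float64(371.25653581577194), np.float64(159.60339771698295))
```

View pics/w2.png

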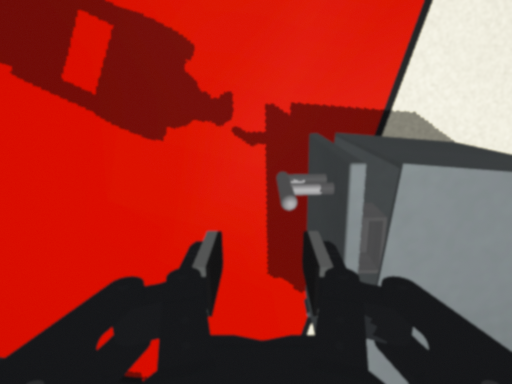

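```bash
python3 - <<'E'
from h import *
p,r,s=pose();c=arm.capture('wrist');k=cam(c,s)
h=onz(k,289,203,.19);d=onz(k,349.5,163.5,.196);e=onz(k,365,164,.196);print(h,d,e)
print('resid vs model',h[:2]-dpt(.272,-.04,.205),d[:2]-dpt(.272,0,.236))
v=d-h;print(np.hypot(*v[:2]))
# door angle from door-top edge
a=onz(k,346,270,.196);print('edge dir',np.arctan2(-(d-a)[0],(d-a)[1]))
t=[*h[:2],.25];t2=[*h[:2],.160];yw=yawof(r)
P,Q=plan(line(p,yw,t,.27+np.pi/2,3)+line(t,.27+np.pi/2,t2,.27+np.pi/2,5),[4]*8)
E
```

```text
[ 0.58750919 -0.01127372  0.19      ] [0.6178619  0.02829747 0.196     ] [0.62810344 0.03072704 0.196     ]
resid vs model [-0.00188641 -0.00199066] [-0.00173471 -0.00302611]
0.049871494020183225
edge dir 0.31263349837875837
[4, -0.0, 0.63, 0.31, 0.0, 0.0, -0.1] ,
[4, 0.0, 0.64, 0.31, 0.0, 0.0, -0.1] ,
[4, 0.0, 0.65, 0.31, 0.0, 0.0, -0.1] ,
[4, 0.0, -0.0, 1.8, 0.0, 0.0, 0.0] ,
[4, 0.01, -0.0, 1.8, 0.0, 0.0, 0.0] ,
[4, -0.0, -0.0, 1.8, 0.0, 0.0, 0.0] ,
[4, -0.0, -0.0, 1.8, 0.0, 0.0, 0.0] ,
[4, -0.0, -0.0, 1.8, 0.0, 0.0, 0.0] ,
end [ 0.5875 -0.0112  0.16  ] yaw 1.842
```

Request:
move_arm(
  increments=[4,0,0.7,0.3,0,0,0,4,0,0.7,0.3,0,0,0,4,0,0.6,0.3,0,0,0,4,0,0,1.8,0,0,0,4,0,0,1.8,0,0,0,4,0,0,1.8,0,0,0,4,0,0,1.8,0,0,0,4,0,0,1.7,0,0,0,4,0,0,0,0,0,0,4,0,0,0,0,0,0],
)

```text
clock: 4.15
position: [0.5887, -0.0109, 0.1617]
tool_rot: [1.907, 2.496, 0.0]
contact_force: [-0.1, 0.1, 0.0]
gripper_width: 0.466
```

```bash
python3 - <<'E'
from h import *
p,r,s=pose();print(p,yawof(r),s['gripper_width'],s['contact_force'])
c=arm.capture('wrist');cv2.imwrite('pics/w3.png',c['img'])
E
```

```text
[ 0.58873648 -0.01091112  0.16173451] 1.8368019460594145 0.46624629792057104 [-0.1321375   0.1468207   0.04722463]
```

View pics/w3.png

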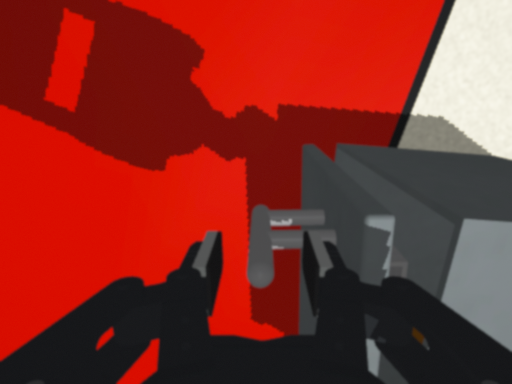

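Request:
move_arm(
  increments=[0,0,0,0,0,0,0,0,0,0,0,0,0,0,0,0,0,0,0,0,0,0,0,0,0,0,0,0,0,-0.18,-0.78,0,0,0,-2.2,0,-0.37,-1.56,0,0,0,-4.4,0,-0.37,-1.56,0,0,0,-4.4,0,-0.37,-1.56,0,0,0,-4.4,0,-0.37,-1.56,0,0,0,-4.4,0,-0.37,-1.56,0,0,0,-4.4],
  force=60,
)

```text
clock: 5.45
position: [0.5203, -0.066, 0.1619]
tool_rot: [1.337, 2.84, 0.0]
contact_force: [4.0, -1.9, 2.0]
gripper_width: 0.118
```

```bash
python3 - <<'E'
from h import *
p,r,s=pose();print(p,yawof(r)-np.pi/2,s['gripper_width'],s['contact_force'],s['torque'])
c=arm.capture('wrist');cv2.imwrite('pics/w4.png',c['img'])
E
```

```text
[ 0.52026362 -0.06602389  0.16193009] 0.6909053945647865 0.11839431579815056 [ 3.99275809 -1.9146856   2.00619887] [-0.37757007 -0.62381249  0.00974012]
```

View pics/w4.png

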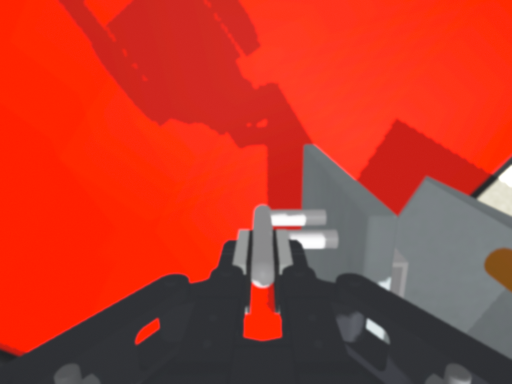

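Request:
move_arm(
  increments=[0,-0.4,-1.66,0,0,0,-4.7,0,-0.4,-1.66,0,0,0,-4.7,0,-0.4,-1.66,0,0,0,-4.7,0,-0.4,-1.66,0,0,0,-4.7,0,-0.4,-1.66,0,0,0,-4.7,0,-0.4,-1.66,0,0,0,-4.7,0,-0.4,-1.66,0,0,0,-4.7,0,-0.4,-1.66,0,0,0,-4.7,0,-0.4,-1.66,0,0,0,-4.7,0,-0.4,-1.66,0,0,0,-4.7],
)

```text
clock: 6.75
position: [0.475, -0.2259, 0.1619]
tool_rot: [0.095, 3.139, -0.001]
contact_force: [3.9, 1.1, 3.8]
gripper_width: 0.112
```

```bash
python3 - <<'E'
from h import *
p,r,s=pose();print(p,yawof(r)-np.pi/2,s['gripper_width'],s['contact_force'],s['torque'],s['qpos'])
for n in('wrist','top'):
    c=arm.capture(n);cv2.imwrite(f'pics/{n}5.png',c['img'])
E
```

```text
[ 0.47503739 -0.22592283  0.16193063] 1.5104884896629054 0.1123266701145701 [3.91427509 1.09600743 3.82864434] [ 0.19636784 -0.65208302 -0.11271757] [-5.69608317e-01  4.38485696e-01  1.87924462e+00  1.94375403e-04
  8.22143653e-01 -2.08022843e+00]
```

View pics/top5.png

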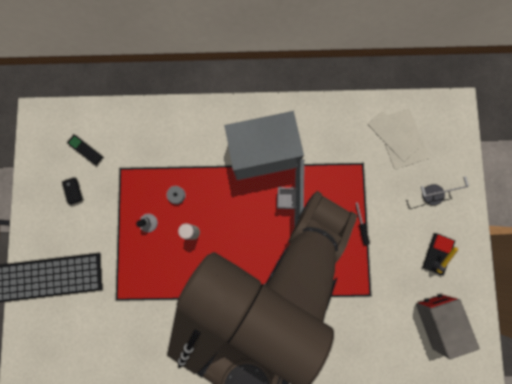

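Request:
move_arm(
  increments=[3.6,0,0,0,0,0,0,3.6,0,0,0,0,0,0,3.6,0,0,0,0,0,0,3.6,0,0,-1,0,0,0,3.6,0,0,-2.5,0,0,0,3.6,0,0,-4,0,0,0,3.6,0,0,-5,0,0,0,3.6,0,1.5,-1,0,0,0,3.6,0,4,0,0,0,0,3.6,0,4,0,0,0,0],
)

```text
clock: 8.1
position: [0.48, -0.1289, 0.2962]
tool_rot: [-0.099, -3.14, -0.0]
contact_force: [0.6, -0.3, -1.2]
gripper_width: 0.422
```

```bash
python3 - <<'E'
from h import *
p,r,s=pose();print(p,yawof(r)-np.pi/2,s['gripper_width'],s['contact_force'],s['qpos'])
c=arm.capture('wrist');cv2.imwrite(f'pics/w6.png',c['img'])
c=arm.capture('top');cv2.imwrite(f'pics/top6.png',c['img'])
a=c['img'][130:250,210:350]; cv2.imwrite('pics/top6z.png',cv2.resize(a,None,fx=5,fy=5,interpolation=cv2.INTER_CUBIC))
E
```

```text
[ 0.48002465 -0.12894824  0.29623005] 1.5079329172202112 0.4220170995470315 [ 0.60330201 -0.31246766 -1.23626851] [-3.95418700e-01  2.40731411e-01  1.77315980e+00  2.13003810e-05
  1.12800567e+00 -1.90336073e+00]
```

View pics/w6.png

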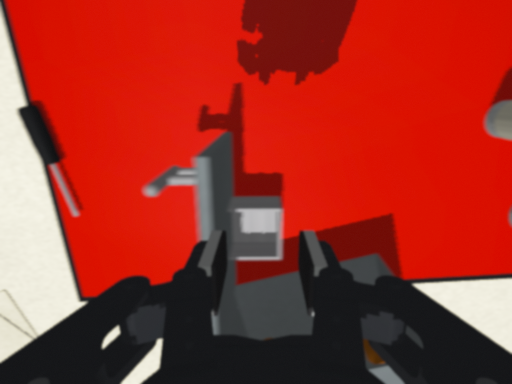

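View pics/top6z.png

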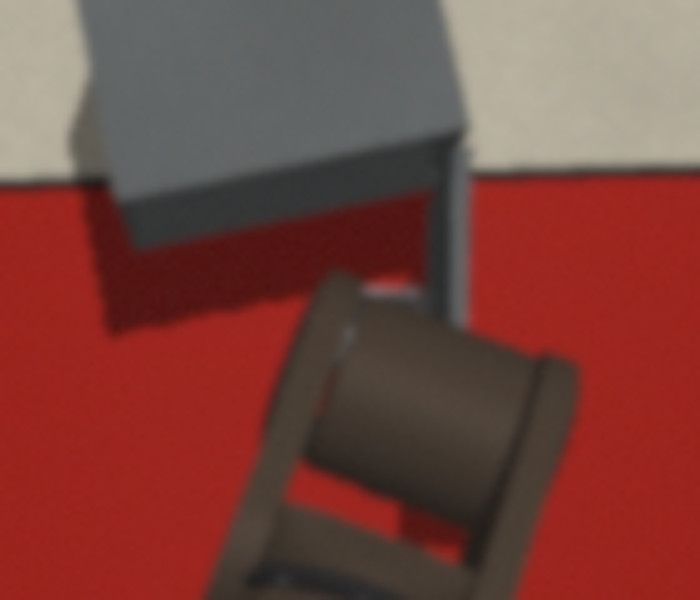

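```bash
python3 - <<'E'
import cv2
a=cv2.imread('pics/w6.png')[110:280,130:310]; cv2.imwrite('pics/w6z.png',cv2.resize(a,None,fx=4,fy=3.5 and 4,interpolation=cv2.INTER_CUBIC)[:600])
a=cv2.imread('pics/top5.png')[140:220,260:340]; cv2.imwrite('pics/top5z.png',cv2.resize(a,None,fx=7,fy=7,interpolation=cv2.INTER_CUBIC))
E
```

```text
(no output)
```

View pics/w6z.png

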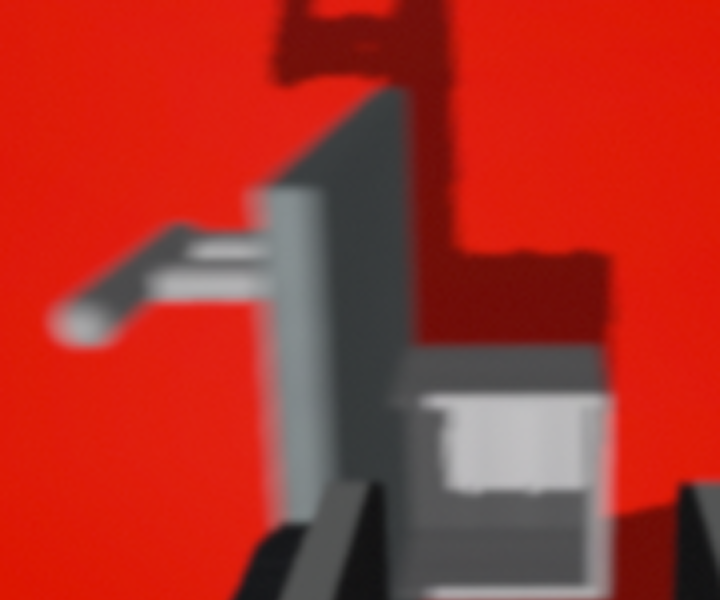

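View pics/top5z.png

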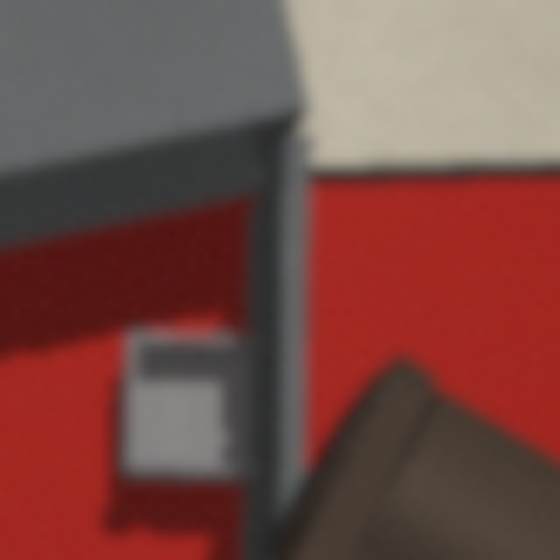

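```bash
python3 - <<'E'
from h import *
c=arm.capture('wrist');p,r,s=pose();k=cam(c,s);kt=cam(arm.capture('top'))
S=lambda U,V:((U+.5)/4-.5+130,(V+.5)/4-.5+110)
T=lambda U,V:((U+.5)/7-.5+260,(V+.5)/7-.5+140)
bar=onz(k,*S(83,323),.19);di=onz(k,*S(322,188),.196);do=onz(k,*S(265,188),.196)
A=onz(k,*S(611,396),.08);B=onz(k,*S(611,597),.08)
tA=onz(kt,*T(120,478),.08);tB=onz(kt,*T(127,330),.08)
for n,v in dict(bar=bar,di=di,do=do,A=A,B=B,tA=tA,tB=tB).items():print(n,v.round(4))
print('triA',tri(ray(k,*S(611,396)),ray(kt,*T(120,478))),'triB',tri(ray(k,*S(611,597)),ray(kt,*T(127,330))))
d=B-A;print(np.linalg.norm(d)); 
dt=onz(kt,*T(305,160),.196);print('hinge-ish top',dt)
H2=np.array([.6815,-.198])
for name,q,x,y in(('bar',bar,-.04,.205),('A',A,.078,.15),('B',B,.078,.08),('tA',tA,.078,.15),('tB',tB,.078,.08),('di',di,.012,.236)):
    v=q[:2]-H2; print(name,'phi',np.arctan2(v[1],v[0])-np.arctan2(y,x),'radius err',np.hypot(*v)-np.hypot(x,y))
E
```

```text
bar [ 0.4764 -0.2216  0.19  ]
di [ 0.4499 -0.1675  0.196 ]
do [ 0.4492 -0.1788  0.196 ]
A [ 0.5394 -0.1064  0.08  ]
B [ 0.6083 -0.1092  0.08  ]
tA [ 0.5358 -0.1101  0.08  ]
tB [ 0.6119 -0.1157  0.08  ]
triA (array([ 0.5339763 , -0.10824849,  0.09589929]), [np.float64(0.001115539150278787), np.float64(0.0011155391502788642)]) triB (array([ 0.61178168, -0.1124754 ,  0.07552158]), [np.float64(0.0035486180880359656), np.float64(0.003548618088035917)])
0.06900488275689094
hinge-ish top [ 0.67410216 -0.1959942   0.196     ]
bar phi -4.7904818783096665 radius err -0.002377039937777631
A phi 1.477907429755473 radius err 4.870699479297969e-07
B phi 1.4620896985745788 radius err 0.00331047306613029
tA phi 1.5071345683006472 radius err 0.001070582896302713
tB phi 1.4744255338437742 radius err -0.003980744180771906
di phi 1.4908152387771394 radius err -0.002660125145823755
```

```bash
sed -i 's/^H=.*/H=np.array([.6815,-.198]);YAW=.177/' h.py; python3 - <<'E'
from h import *
p,r,s=pose()
plan(line(p,yawof(r),[.46,.18,.27],1.49,9)+[([.46,.18,.27],1.49)],[8.5]*10)
E
```

```text
[8.5, 0.43, 3.42, 0.29, -0.0, -0.0, 10.1] ,
[8.5, 1.03, 3.29, 0.29, -0.0, -0.0, 10.2] ,
[8.5, 1.59, 3.06, 0.29, -0.0, -0.0, 10.1] ,
[8.5, 2.11, 2.73, 0.3, -0.0, -0.0, 10.1] ,
[8.5, 2.55, 2.32, 0.29, -0.0, -0.0, 10.1] ,
[8.5, 2.92, 1.84, 0.29, -0.0, 0.0, 10.2] ,
[8.5, 3.19, 1.29, 0.29, -0.0, 0.0, 10.1] ,
[8.5, 3.38, 0.71, 0.29, -0.0, 0.0, 10.1] ,
[8.5, 3.44, 0.11, 0.29, -0.0, 0.0, 10.2] ,
[8.5, 0.0, -0.0, 0.0, -0.0, 0.0, -0.0] ,
end [0.46 0.18 0.27] yaw 1.489
```

Request:
move_arm(
  increments=[8.5,0.4,3.4,0.3,0,0,10.1,8.5,1.0,3.3,0.3,0,0,10.1,8.5,1.6,3.1,0.3,0,0,10.1,8.5,2.1,2.7,0.3,0,0,10.1,8.5,2.5,2.3,0.3,0,0,10.1,8.5,2.9,1.8,0.3,0,0,10.1,8.5,3.2,1.3,0.3,0,0,10.1,8.5,3.4,0.7,0.3,0,0,10.1,8.5,3.4,0.1,0.3,0,0,10.1,8.5,0,0,0,0,0,0],
)

```text
clock: 9.55
position: [0.4605, 0.179, 0.2688]
tool_rot: [-2.306, -2.133, 0.001]
contact_force: [0.5, -0.0, 0.5]
gripper_width: 0.997
```

```bash
python3 - <<'E'
from h import *
p,r,s=pose();print(p,yawof(r),s['gripper_width'],s['contact_force'],s['qpos'])
c=arm.capture('wrist');cv2.imwrite(f'pics/w7.png',c['img']);k=cam(c,s)
print(proj(k,[.457,.2035,.15]))
E
```

```text
[0.46054243 0.17901454 0.2687681 ] 1.4925168385372418 0.9973586850275082 [ 0.45598986 -0.02368196  0.48930858] [ 2.36996131e-01  2.63707716e-01  1.82002442e+00 -7.74877831e-05
  1.05869960e+00  3.15313743e-01]
(np.float64(256.31961345126643), np.float64(157.6249344945134))
```

View pics/w7.png

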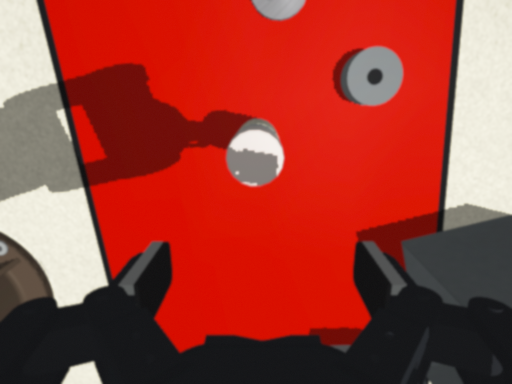

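```bash
python3 - <<'E'
from h import *
p,r,s=pose();c=arm.capture('wrist');k=cam(c,s);kt=cam(arm.capture('top'));ks=cam(arm.capture('scene'))
for kk,uv in((kt,(185.5,230.9)),(ks,(226.3,279.8))):
    print(tri(ray(k,255.5,157.5),ray(kk,*uv)))
print(onz(k,255.5,157.5,.15))
t=[.4570,.2035,.25];t2=[.457,.2035,.108]
plan(line(p,yawof(r),t,1.49,2)+line(t,1.49,t2,1.49,6),[8.5]*8)
E
```

```text
(array([0.45704274, 0.2023617 , 0.14879516]), [np.float64(0.0007298583712926323), np.float64(0.0007298583712927165)])
(array([0.45582931, 0.20287445, 0.14711865]), [np.float64(0.0007966958882149726), np.float64(0.0007966958882150173)])
[0.45636943 0.2027215  0.15      ]
[8.5, 1.34, -0.3, 0.98, -0.0, 0.0, 0.1] ,
[8.5, 1.25, -0.28, 0.94, -0.0, 0.0, 0.1] ,
[8.5, 0.0, -0.0, 2.37, -0.0, 0.0, 0.0] ,
[8.5, 0.0, -0.0, 2.37, -0.0, 0.0, 0.0] ,
[8.5, 0.0, -0.0, 2.36, -0.0, 0.0, 0.0] ,
[8.5, 0.0, -0.0, 2.37, -0.0, 0.0, 0.0] ,
[8.5, 0.0, -0.0, 2.37, -0.0, 0.0, 0.0] ,
[8.5, 0.01, -0.0, 2.36, -0.0, 0.0, 0.0] ,
end [0.457  0.2035 0.108 ] yaw 1.49
```

Request:
move_arm(
  increments=[8.5,1.2,-0.3,0.9,0,0,0,8.5,1.2,-0.3,0.9,0,0,0,8.5,0,0,2.4,0,0,0,8.5,0,0,2.4,0,0,0,8.5,0,0,2.4,0,0,0,8.5,0,0,2.4,0,0,0,8.5,0,0,2.4,0,0,0,8.5,0,0,2.2,0,0,0,8.5,0,0,0,0,0,0,8.5,0,0,0,0,0,0],
)

```text
clock: 11.0
position: [0.4565, 0.2029, 0.1096]
tool_rot: [2.306, 2.134, 0.0]
contact_force: [-0.1, 0.4, -0.6]
gripper_width: 0.993
```

```bash
python3 - <<'E'
from h import *
p,r,s=pose();print(p,yawof(r),s['gripper_width'],s['contact_force'])
c=arm.capture('wrist');cv2.imwrite(f'pics/w8.png',c['img'])
E
```

```text
[0.45652188 0.20289659 0.10964221] 1.4933386881523167 0.9925726654290968 [-0.08174563  0.35970438 -0.5957805 ]
```

View pics/w8.png

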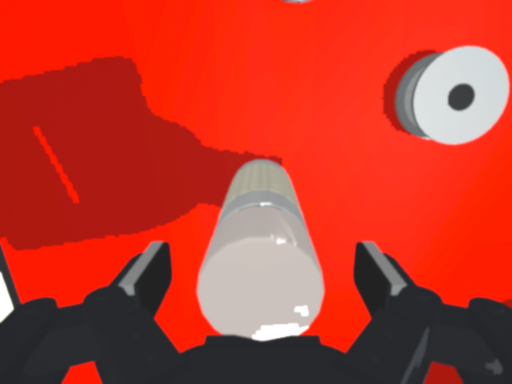

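Centred between the jaws. Close (40 N) and lift.

Request:
move_arm(
  increments=[3,0,0,0,0,0,0,3,0,0,0,0,0,0,3,0,0,0,0,0,0,3,0,0,0,0,0,0,3,0,0,-0.5,0,0,0,3,0,0,-1.5,0,0,0,3,0,0,-2.5,0,0,0,3,0,0,-3,0,0,0,3,0,0,-2.5,0,0,0,3,0,0,-1.5,0,0,0],
  force=45,
)

```text
clock: 12.3
position: [0.4565, 0.2026, 0.2262]
tool_rot: [2.306, 2.133, 0.003]
contact_force: [0.4, -0.2, -1.8]
gripper_width: 0.576
```

```bash
python3 - <<'E'
from h import *
p,r,s=pose();print(p,yawof(r),s['gripper_width'],s['contact_force'])
c=arm.capture('wrist');cv2.imwrite(f'pics/w9.png',c['img'])
t=[.571,-.1455+.004,.24];a=yawof(r)
m=[.54,-.03,.225]
plan(line(p,a,m,1.49,8)+line(m,1.49,t,1.49,4),[3]*12)
E
```

```text
[0.45653614 0.20258005 0.22619497] 1.4929333625968138 0.5764377658331552 [ 0.43011246 -0.23055697 -1.79968205]
[3, -2.84, 1.22, 0.13, 0.2, -0.1, 0.0] ,
[3, -2.81, 1.27, 0.01, -0.0, 0.0, 0.0] ,
[3, -2.82, 1.27, 0.02, -0.0, 0.0, 0.1] ,
[3, -2.82, 1.27, 0.02, -0.0, 0.0, -0.0] ,
[3, -2.81, 1.27, 0.01, -0.0, 0.0, 0.0] ,
[3, -2.82, 1.27, 0.02, -0.0, 0.0, 0.0] ,
[3, -2.81, 1.27, 0.01, -0.0, 0.0, 0.0] ,
[3, -2.82, 1.27, 0.02, -0.0, 0.0, 0.1] ,
[3, -2.71, 1.0, -0.37, -0.0, 0.0, -0.0] ,
[3, -2.72, 1.0, -0.38, -0.0, 0.0, -0.0] ,
[3, -2.71, 1.0, -0.37, -0.0, 0.0, -0.0] ,
[3, -2.72, 1.0, -0.37, -0.0, 0.0, -0.0] ,
end [ 0.571  -0.1415  0.24  ] yaw 1.489
```

View pics/w9.png

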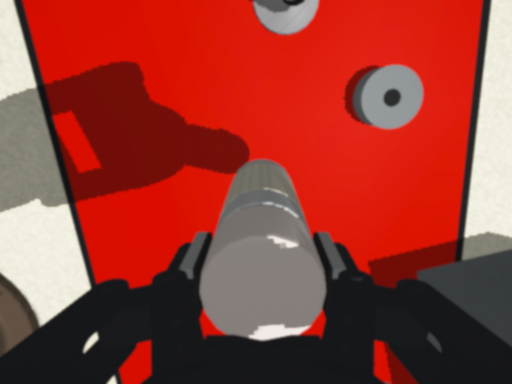

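Request:
move_arm(
  increments=[3,-2,0.9,0,0,0,0,3,-3,1.3,0,0,0,0,3,-3.2,1.4,0,0,0,0,3,-3.2,1.4,0,0,0,0,3,-3.2,1.4,0,0,0,0,3,-3.2,1.4,0,0,0,0,3,-3.2,1.4,0,0,0,0,3,-3,1.2,0,0,0,0,3,-2,0.8,0,0,0,0,3,0,0,0,0,0,0],
)

```text
clock: 13.6
position: [0.5479, -0.0662, 0.2238]
tool_rot: [-2.308, -2.131, 0.001]
contact_force: [-0.4, 0.1, -1.3]
gripper_width: 0.577
```

```bash
python3 - <<'E'
from h import *
p,r,s=pose();print(p,yawof(r),s['gripper_width'],s['contact_force'])
for n in('wrist','top','scene'):
    c=arm.capture(n);cv2.imwrite(f'pics/{n}10.png',c['img'])
    if n!='wrist':print(proj(cam(c),[.571,-.1455,.036]))
E
```

```text
[ 0.54790869 -0.06624847  0.22382254] 1.4913571845757363 0.5769393125680917 [-0.36107483  0.0860413  -1.28166706]
(np.float64(285.5249646775847), np.float64(199.2975222785512))
(np.float64(290.1856014041208), np.float64(182.12703185862298))
```

View pics/wrist10.png

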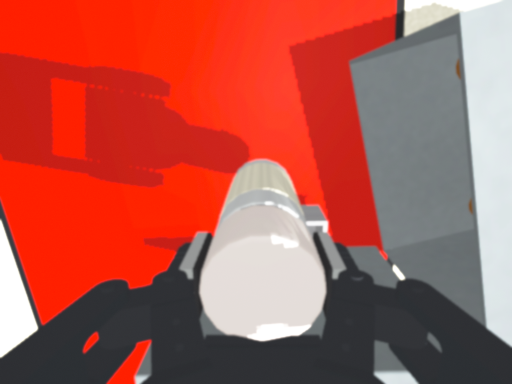

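View pics/top10.png

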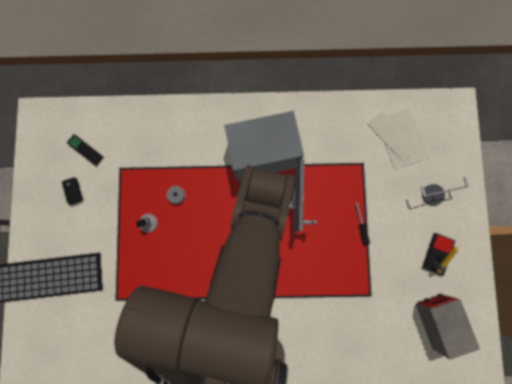

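View pics/scene10.png

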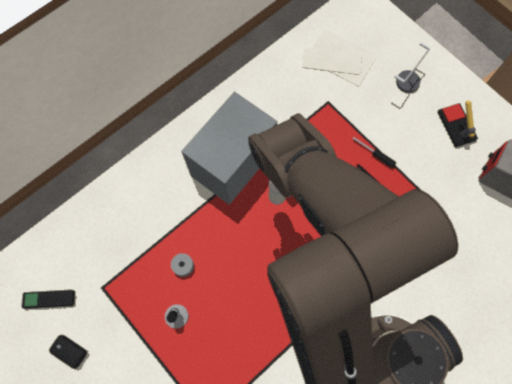

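```bash
python3 - <<'E'
from h import *
import cv2
a=cv2.imread('pics/wrist10.png')[180:384,290:420]; cv2.imwrite('pics/w10z.png',cv2.resize(a,None,fx=3,fy=3,interpolation=cv2.INTER_CUBIC))
a=cv2.imread('pics/top10.png')[140:250,270:330]; cv2.imwrite('pics/t10z.png',cv2.resize(a,None,fx=5,fy=5,interpolation=cv2.INTER_CUBIC))
E
```

```text
(no output)
```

View pics/w10z.png

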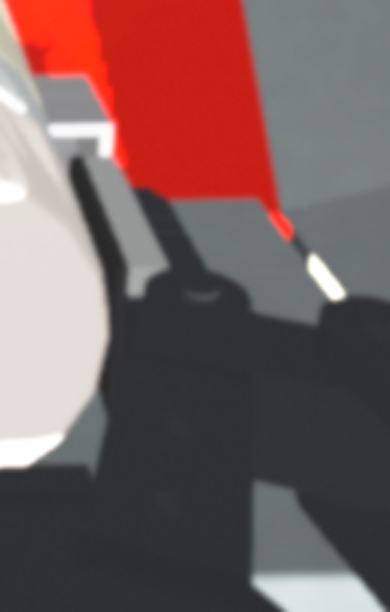

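View pics/t10z.png

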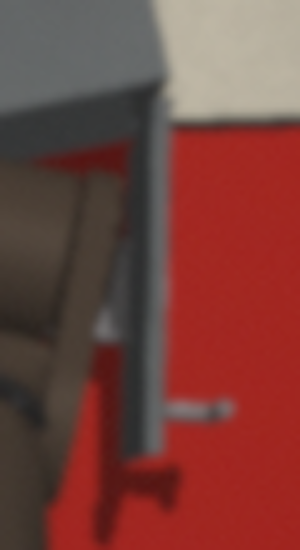

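```bash
python3 - <<'E'
from h import *
p,r,s=pose();c=arm.capture('wrist');k=cam(c,s);kt=cam(arm.capture('top'))
B=onz(k,290+115.5/3-.5,180+125.5/3-.5,.08);print('B',B)
T=lambda U,V:((U+.5)/5-.5+270,(V+.5)/5-.5+140)
print('do',onz(kt,*T(164,455),.196),'di',onz(kt,*T(144,457),.196),'rackA',onz(kt,*T(93,342),.036), onz(kt,*T(93,320),.08))
for phi in (1.47,1.49,1.51):
    print(phi,'rack',dpt(phi,.043,.115),'B',dpt(phi,.078,.08),'do',dpt(phi,0,.236),'di',dpt(phi,.012,.236))
# can axis wrt tool: cap ellipse centre in the wrist image
print('cap top pt',proj(k,p+r.apply([0,0,-.04])))
E
```

```text
B [ 0.60895843 -0.11396473  0.08      ]
do [ 0.44954994 -0.18545094  0.196     ] di [ 0.44851449 -0.17250004  0.196     ] rackA [ 0.53859415 -0.15435674  0.036     ] [ 0.55026048 -0.15141725  0.08      ]
1.47 rack [ 0.57141061 -0.14364629] B [ 0.60975486 -0.11234584] do [ 0.44669785 -0.17425233] di [ 0.44790536 -0.16231323]
1.49 rack [ 0.57034562 -0.14585881] B [ 0.60805624 -0.11379778] do [ 0.44626989 -0.17895281] di [ 0.44723839 -0.16699195]
1.51 rack [ 0.5693251  -0.14809217] B [ 0.60638699 -0.1152834 ] do [ 0.44593602 -0.1836609 ] di [ 0.44666512 -0.17168307]
cap top pt (np.float64(263.36936003385597), np.float64(294.85203342868766))
```

```bash
python3 - <<'E'
from h import *
p,r,s=pose()
plan(line(p,yawof(r),[.571,-.1455,.224],1.49,6),[3]*6)
E
```

```text
[3, -1.32, 0.49, 0.01, -0.0, -0.0, 0.0] ,
[3, -1.31, 0.49, 0.0, -0.0, -0.0, 0.1] ,
[3, -1.32, 0.5, 0.01, -0.0, -0.0, 0.0] ,
[3, -1.31, 0.49, 0.0, -0.0, -0.0, 0.1] ,
[3, -1.32, 0.5, 0.01, -0.0, -0.0, -0.0] ,
[3, -1.31, 0.5, 0.0, -0.0, -0.0, 0.0] ,
end [ 0.571  -0.1455  0.224 ] yaw 1.49
```

Request:
move_arm(
  increments=[3,-1.3,0.5,0,0,0,0,3,-1.3,0.5,0,0,0,0,3,-1.3,0.5,0,0,0,0,3,-1.3,0.5,0,0,0,0,3,-1.3,0.5,0,0,0,0,3,-1.3,0.5,0,0,0,0,3,0,0,0,0,0,0,3,0,0,0.8,0,0,0,3,0,0,0.8,0,0,0,3,0,0,0,0,0,0],
)

```text
clock: 15.1
position: [0.5713, -0.145, 0.2074]
tool_rot: [-2.305, -2.133, 0.001]
contact_force: [0.5, -1.2, -1.0]
gripper_width: 0.578
```

```bash
python3 - <<'E'
from h import *
p,r,s=pose();print(p,yawof(r),s['gripper_width'],s['contact_force'])
for n in('wrist','top'):
    c=arm.capture(n);cv2.imwrite(f'pics/{n}11.png',c['img'])
E
```

```text
[ 0.57131371 -0.14499562  0.20739442] 1.4934353825355882 0.5782894096745413 [ 0.5019455  -1.19135283 -0.99829246]
```

View pics/wrist11.png

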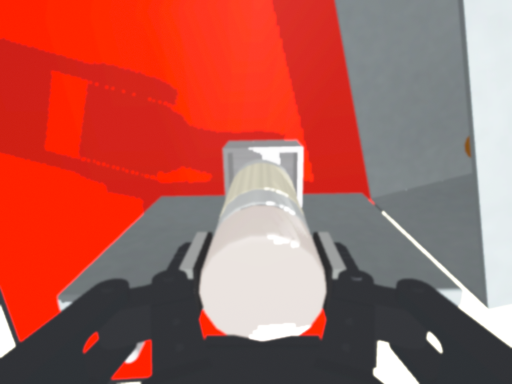

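```bash
python3 - <<'E'
import cv2
a=cv2.imread('pics/wrist11.png')[120:220,200:330]; cv2.imwrite('pics/w11z.png',cv2.resize(a,None,fx=6,fy=6,interpolation=cv2.INTER_CUBIC))
E
```

```text
(no output)
```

View pics/w11z.png

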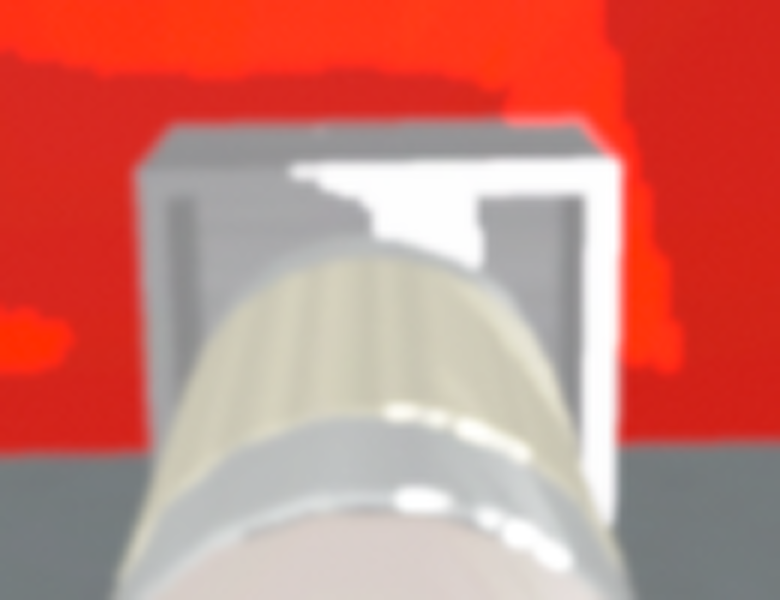

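```bash
python3 - <<'E'
from h import *
p,r,s=pose();c=arm.capture('wrist');k=cam(c,s)
S=lambda U,V:((U+.5)/6-.5+200,(V+.5)/6-.5+120)
L=onz(k,*S(137,170),.08);Rr=onz(k,*S(621,162),.08);m=(L+Rr)/2;d=(Rr-L)/np.linalg.norm(Rr-L)
print(L,Rr,np.linalg.norm(Rr-L),'phi',np.arctan2(d[0],-d[1])-np.pi/2+np.pi/2)
ph=np.arctan2(d[1],d[0])+np.pi/2;print('phi',ph)
n=np.array([np.cos(ph),np.sin(ph)]);print('rack centre',m[:2]-.035*n, m[:2]-.035*np.array([np.cos(1.49),np.sin(1.49)]))
f=onz(k,*S(372,240),.0978);print('can front bottom',f,'-> can axis y approx',f[1]-.025,f[0])
q=proj(k,[p[0],p[1]+.025,.0978]);print('pred front',q,S(372,240))
E
```

```text
[ 0.53899432 -0.1115467   0.08      ] [ 0.60953909 -0.11582441  0.08      ] 0.07067434648398835 phi 1.5102323237998372
phi 1.5102323237998372
rack centre [ 0.57214826 -0.14862138] [ 0.57144191 -0.14857138]
can front bottom [ 0.57270168 -0.12116426  0.0978    ] -> can axis y approx -0.14616426032108926 0.5727016830277135
pred front (np.float64(260.2980647272869), np.float64(158.5463285828006)) (261.5833333333333, 159.58333333333334)
```

Request:
move_arm(
  increments=[3,-0.25,0,0,0,0,0,3,0,0,0.5,0,0,0,3,0,0,1,0,0,0,3,0,0,1,0,0,0,3,0,0,1,0,0,0,3,0,0,0.9,0,0,0,3,0,0,0.7,0,0,0,3,0,0,0.4,0,0,0,3,0,0,0,0,0,0,3,0,0,0,0,0,0],
)

```text
clock: 16.5
position: [0.5716, -0.148, 0.1536]
tool_rot: [2.306, 2.133, 0.0]
contact_force: [-0.3, -0.4, -0.8]
gripper_width: 0.574
```

```bash
python3 - <<'E'
from h import *
p,r,s=pose();print(p,yawof(r),s['gripper_width'],s['contact_force'])
c=arm.capture('wrist');cv2.imwrite(f'pics/w12.png',c['img'])
E
```

```text
[ 0.57163083 -0.14801208  0.15357257] 1.4929700362995544 0.5736617540751038 [-0.3226739  -0.35387942 -0.78226619]
```

View pics/w12.png

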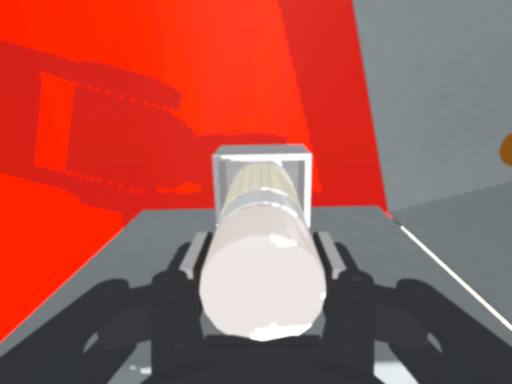

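Request:
move_arm(
  increments=[3,0,0,0.2,0,0,0,3,0,0,0.2,0,0,0,3,0,0,0.2,0,0,0,3,0,0,0.1,0,0,0,3,0,0,0.05,0,0,0,3,0,0,0,0,0,0,3,0,0,0,0,0,0,3,0,0,0,0,0,0,3,0,0,0,0,0,0,3,0,0,0,0,0,0],
)

```text
clock: 17.8
position: [0.5715, -0.148, 0.146]
tool_rot: [2.306, 2.133, -0.0]
contact_force: [-1.7, 0.5, 4.5]
gripper_width: 0.576
```

Request:
move_arm(
  increments=[5.3,0,0,0,0,0,0,6,0,0,0,0,0,0,7,0,0,0,0,0,0,8,0,0,0,0,0,0,8,0,0,0,0,0,0,8,0,0,-1,0,0,0,8,0,0,-2,0,0,0,8,0,0,-3,0,0,0,8,0,0,-4,0,0,0,8,0,0,-3,0,0,0],
)

```text
clock: 19.05
position: [0.5716, -0.148, 0.2783]
tool_rot: [2.305, 2.132, 0.001]
contact_force: [0.4, -0.9, 0.2]
gripper_width: 0.94
```

```bash
python3 - <<'E'
from h import *
p,r,s=pose();print(p,yawof(r),s['gripper_width'],s['contact_force'])
c=arm.capture('wrist');cv2.imwrite(f'pics/w13.png',c['img'])
E
```

```text
[ 0.57160644 -0.14797895  0.27827658] 1.4930019176925582 0.9399745660462501 [ 0.40099134 -0.89493212  0.20416736]
```

View pics/w13.png

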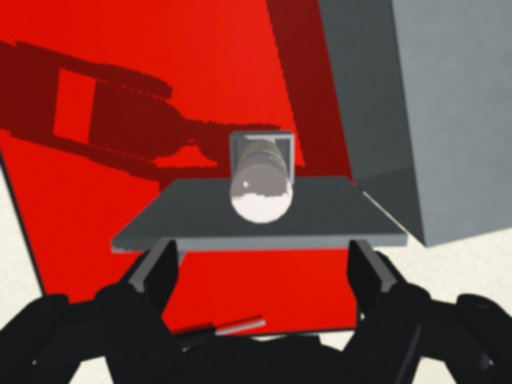

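```bash
python3 - <<'E'
from h import *
p,r,s=pose();c=arm.capture('wrist');k=cam(c,s);print('cap',onz(k,261.5,192,.186),proj(k,[.5715,-.148,.186]))
plan(line(p,yawof(r),[.478,-.205,.27],1.49+np.pi/2,9),[3.6]*9)
E
```

```text
cap [ 0.5722612  -0.14808571  0.186     ] (np.float64(260.54797234684344), np.float64(191.9702325892389))
[3.6, -0.71, -0.99, -0.08, 0.3, 0.1, -10.0] ,
[3.6, -0.53, -1.1, 0.14, 0.0, 0.0, -10.0] ,
[3.6, -0.33, -1.18, 0.13, 0.0, 0.0, -9.9] ,
[3.6, -0.11, -1.22, 0.13, 0.0, 0.0, -10.0] ,
[3.6, 0.09, -1.22, 0.13, 0.0, 0.1, -10.0] ,
[3.6, 0.31, -1.19, 0.13, 0.0, -0.0, -10.0] ,
[3.6, 0.51, -1.11, 0.14, 0.0, -0.0, -10.0] ,
[3.6, 0.69, -1.01, 0.13, 0.0, -0.0, -9.9] ,
[3.6, 0.86, -0.88, 0.13, 0.0, -0.0, -10.0] ,
end [ 0.478 -0.205  0.27 ] yaw 3.06
```

Request:
move_arm(
  increments=[3.6,-0.7,-1,0,0,0,-10,3.6,-0.5,-1.1,0.1,0,0,-10,3.6,-0.3,-1.2,0.1,0,0,-10,3.6,-0.1,-1.2,0.1,0,0,-10,3.6,0.1,-1.2,0.1,0,0,-10,3.6,0.3,-1.2,0.1,0,0,-10,3.6,0.5,-1.1,0.1,0,0,-10,3.6,0.7,-1,0.1,0,0,-10,3.6,0.9,-0.9,0.1,0,0,-10,3.6,0,0,0,0,0,0],
)

```text
clock: 20.4
position: [0.4761, -0.2041, 0.2677]
tool_rot: [-0.125, -3.139, -0.0]
contact_force: [0.4, -0.2, -0.5]
gripper_width: 0.423
```

```bash
python3 - <<'E'
from h import *
p,r,s=pose();print(p,yawof(r),s['gripper_width'],s['contact_force'],s['qpos'])
c=arm.capture('wrist');cv2.imwrite(f'pics/w14.png',c['img']);k=cam(c,s)
print(proj(k,[.4764,-.2216,.19]))
E
```

```text
[ 0.47614121 -0.2040645   0.26770298] 3.0616982180370567 0.4229530334335308 [ 0.35017474 -0.2092881  -0.49825235] [-5.32426586e-01  3.00226993e-01  1.76904499e+00 -7.14226611e-05
  1.07270573e+00 -2.02329432e+00]
(np.float64(238.03044280210972), np.float64(201.20236234133185))
```

View pics/w14.png

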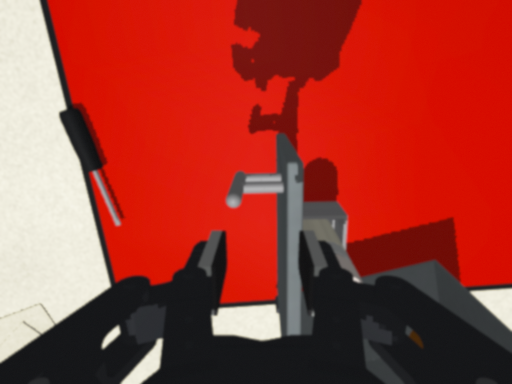

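```bash
python3 - <<'E'
from h import *
p,r,s=pose();c=arm.capture('wrist');k=cam(c,s)
b=onz(k,234,201,.19);print(b)
a=[*b[:2],.25];d=[*b[:2],.161];y=1.49+np.pi/2
plan(line(p,yawof(r),a,y,2)+line(a,y,d,y,5),[3.6]*7)
E
```

```text
[ 0.4764133  -0.22448377  0.19      ]
[3.6, -0.05, -1.04, 0.89, -0.0, 0.0, -0.0] ,
[3.6, -0.08, -1.02, 0.89, -0.0, 0.0, -0.1] ,
[3.6, 0.0, -0.0, 1.78, -0.0, 0.0, 0.0] ,
[3.6, 0.0, -0.0, 1.78, -0.0, 0.0, 0.0] ,
[3.6, 0.0, -0.0, 1.78, -0.0, 0.0, 0.0] ,
[3.6, 0.0, -0.0, 1.78, -0.0, 0.0, 0.0] ,
[3.6, 0.0, -0.0, 1.78, -0.0, 0.0, 0.0] ,
end [ 0.4764 -0.2245  0.161 ] yaw 3.061
```

Request:
move_arm(
  increments=[3.6,0,-1,0.4,0,0,0,3.6,0,-1,0.4,0,0,0,3.6,0,0,1,0,0,0,3.6,0,0,1.8,0,0,0,3.6,0,0,1.8,0,0,0,3.6,0,0,1.8,0,0,0,3.6,0,0,1.8,0,0,0,3.6,0,0,1.5,0,0,0,3.6,0,0,0,0,0,0,3.6,0,0,0,0,0,0],
)

```text
clock: 21.75
position: [0.4753, -0.224, 0.1631]
tool_rot: [0.122, 3.139, -0.001]
contact_force: [-0.4, 0.9, -0.6]
gripper_width: 0.419
```

```bash
python3 - <<'E'
from h import *
p,r,s=pose();print(p,yawof(r),s['gripper_width'],s['contact_force'])
c=arm.capture('wrist');cv2.imwrite(f'pics/w15.png',c['img'])
E
```

```text
[ 0.4752984  -0.22399445  0.16312597] 3.0636561714045403 0.4189993053303088 [-0.3885007   0.89481856 -0.58897102]
```

View pics/w15.png

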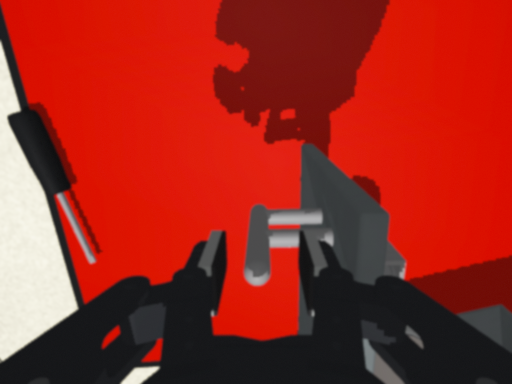

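Request:
move_arm(
  increments=[0,0,0,0,0,0,0,0,0,0,0,0,0,0,0,0,0,0,0,0,0,0,0,0,0,0,0,0,0,0.07,0.36,0,0,0,1,0,0.13,0.72,0,0,0,2,0,0.18,1.08,0,0,0,3,0,0.18,1.08,0,0,0,3,0,0.18,1.08,0,0,0,3,0,0.18,1.08,0,0,0,3],
  force=60,
)

```text
clock: 23.05
position: [0.4758, -0.169, 0.1635]
tool_rot: [0.533, 3.096, -0.001]
contact_force: [-3.1, -0.4, 6.8]
gripper_width: 0.117
```

```bash
python3 - <<'E'
from h import *
p,r,s=pose();print(p,yawof(r)-np.pi/2,s['gripper_width'],s['contact_force'])
c=arm.capture('wrist');cv2.imwrite(f'pics/w16.png',c['img'])
E
```

```text
[ 0.47584621 -0.16901025  0.16346566] 1.2295244439035167 0.11702470207236214 [-3.11196636 -0.43542018  6.8456238 ]
```

View pics/w16.png

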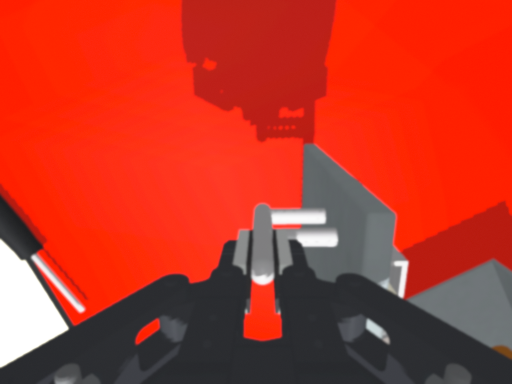

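Request:
move_arm(
  increments=[0,0.18,1.08,0,0,0,3,0,0.18,1.08,0,0,0,3,0,0.18,1.08,0,0,0,3,0,0.18,1.08,0,0,0,3,0,0.18,1.08,0,0,0,3,0,0.18,1.08,0,0,0,3,0,0.18,1.08,0,0,0,3,0,0.18,1.08,0,0,0,3,0,0.18,1.08,0,0,0,3,0,0.18,1.08,0,0,0,3],
)

```text
clock: 24.35
position: [0.5185, -0.069, 0.1634]
tool_rot: [-1.316, -2.851, -0.0]
contact_force: [-6.4, 4.9, 9.2]
gripper_width: 0.114
```

```bash
python3 - <<'E'
from h import *
p,r,s=pose();ph=yawof(r)-np.pi/2;print(p,ph,s['gripper_width'],s['contact_force'],p[:2]-dpt(ph,-.04,.205))
for n in('wrist','top'):
    c=arm.capture(n);cv2.imwrite(f'pics/{n}17.png',c['img'])
E
```

```text
[ 0.51847217 -0.06904748  0.16343819] 0.7059274157159683 0.11381951324260507 [-6.44512919  4.94260536  9.16510991] [ 0.00040426 -0.00110498]
```

View pics/wrist17.png

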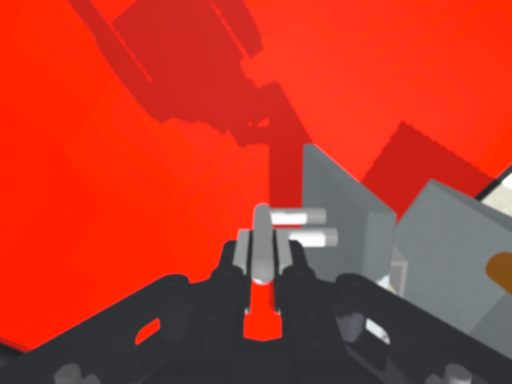

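View pics/top17.png

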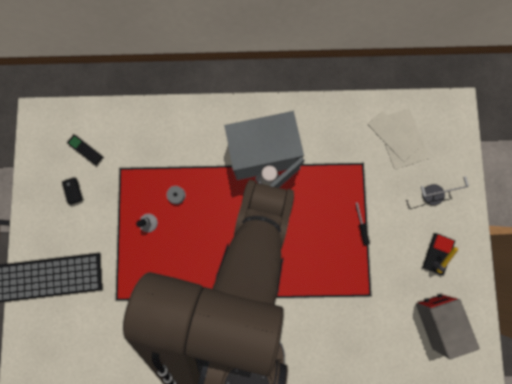

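Request:
move_arm(
  increments=[0,0.18,1.08,0,0,0,3,0,0.18,1.08,0,0,0,3,0,0.18,1.08,0,0,0,3,0,0.18,1.08,0,0,0,3,0,0.18,1.08,0,0,0,3,0,0.18,1.08,0,0,0,3,0,0.18,1.08,0,0,0,3,0,0.13,0.72,0,0,0,2,0,0.13,0.72,0,0,0,2,0,0.07,0.36,0,0,0,1],
)

```text
clock: 25.7
position: [0.5923, -0.0096, 0.1635]
tool_rot: [-1.922, -2.482, -0.002]
contact_force: [-6.0, 9.4, 9.6]
gripper_width: 0.111
```

```bash
python3 - <<'E'
from h import *
p,r,s=pose();ph=yawof(r)-np.pi/2;print(p,ph,s['gripper_width'],s['contact_force'],p[:2]-dpt(ph,-.04,.205))
print(dpt(.177,-.04,.205))
c=arm.capture('wrist');cv2.imwrite('pics/wrist18.png',c['img'])
E
```

```text
[ 0.59229943 -0.00958786  0.16346842] 0.25309824340823517 0.1105464997942469 [-5.97551286  9.39827496  9.61864815] [ 8.58040277e-04 -4.06304825e-05]
[ 0.60602911 -0.00324594]
```

View pics/wrist18.png

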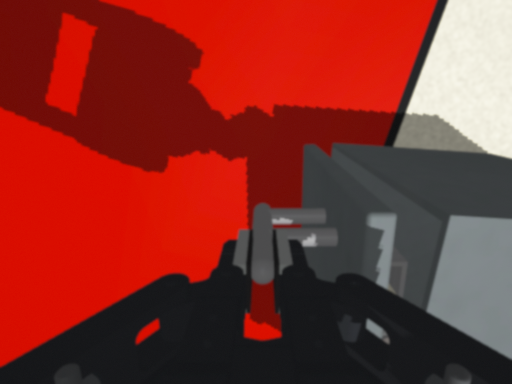

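Request:
move_arm(
  increments=[0,0.07,0.36,0,0,0,1,0,0.07,0.36,0,0,0,1,0,0.07,0.36,0,0,0,1,0,0.03,0.18,0,0,0,0.5,0,0,0,0,0,0,0,0,0,0,0,0,0,0,0,0,0,0,0,0,0,0,0,0,0,0,0,0,0,0,0,0,0,0,0,0,0,0,0,0,0,0],
)

```text
clock: 27.0
position: [0.604, -0.0044, 0.1635]
tool_rot: [-1.996, -2.424, -0.002]
contact_force: [-3.6, 11.5, 6.9]
gripper_width: 0.112
```

```bash
python3 - <<'E'
from h import *
p,r,s=pose();ph=yawof(r)-np.pi/2;print(p,ph,s['gripper_width'],s['contact_force'],p[:2]-dpt(ph,-.04,.205))
c=arm.capture('wrist');cv2.imwrite('pics/wrist19.png',c['img'])
E
```

```text
[ 0.60402579 -0.00438142  0.16348669] 0.19274981242678013 0.11152494864116685 [-3.63319219 11.50575615  6.93772125] [1.05453393e-03 7.72780926e-05]
```

View pics/wrist19.png

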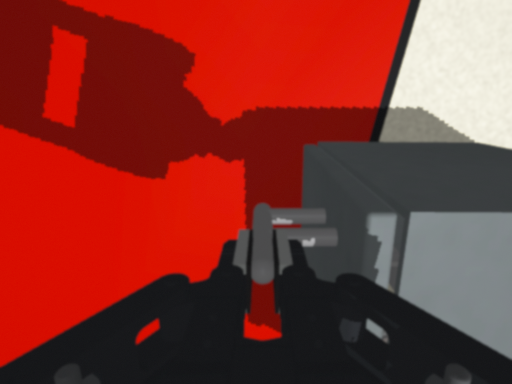

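Request:
move_arm(
  increments=[0,0.03,0.18,0,0,0,0.5,0,0,0,0,0,0,0,0,0.03,0.18,0,0,0,0.5,0,0,0,0,0,0,0,0,0,0.1,0,0,0,0,0,0,0,0,0,0,0,0,0,0,0,0,0,0,0,0,0,0,0,0,0,0,0,0,0,0,0,0,0,0,0,0,0,0,0],
)

```text
clock: 28.3
position: [0.606, -0.0036, 0.1634]
tool_rot: [-2.014, -2.403, 0.005]
contact_force: [-18.7, 5.5, 14.8]
gripper_width: 0.116
```

```bash
python3 - <<'E'
from h import *
p,r,s=pose();ph=yawof(r)-np.pi/2;print(p,ph,s['gripper_width'],s['contact_force'],p[:2]-dpt(ph,-.04,.205))
c=arm.capture('wrist');cv2.imwrite('pics/wrist20.png',c['img'])
E
```

```text
[ 0.60595331 -0.00355263  0.1634347 ] 0.1756099765332193 0.11588729309273318 [-18.71380196   5.45248352  14.75381885] [-0.00034659 -0.00041141]
```

View pics/wrist20.png

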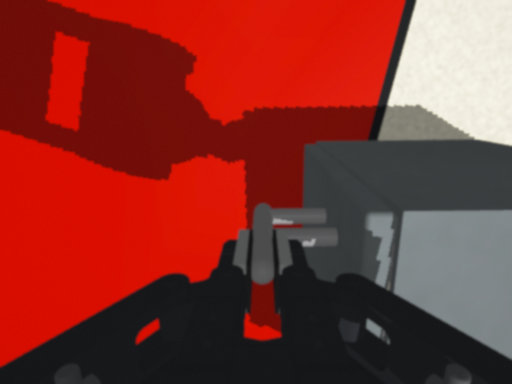

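Request:
move_arm(
  increments=[3.4,0,0,0,0,0,0,3.4,0,0,0,0,0,0,3.4,0,0,0,0,0,0,3.4,0,-0.2,0,0,0,0,3.4,0,0,-1,0,0,0,3.4,0,0,-2,0,0,0,3.4,0,0,-3,0,0,0,3.4,0,0,-3,0,0,0,3.4,0,-2,0,0,0,0,3.4,0,-3,0,0,0,0],
)

```text
clock: 29.6
position: [0.5574, -0.0137, 0.2536]
tool_rot: [2.017, 2.407, 0.001]
contact_force: [-0.9, 1.0, 0.2]
gripper_width: 0.4
```

```bash
python3 - <<'E'
from h import *
p,r,s=pose();ph=yawof(r)-np.pi/2;print(p,ph,s['gripper_width'],s['contact_force'])
for n in('wrist','top','scene'):
    c=arm.capture(n);cv2.imwrite(f'pics/{n}21.png',c['img'])
a=cv2.imread('pics/wrist21.png')[120:330,240:512];cv2.imwrite('pics/w21z.png',cv2.resize(a,None,fx=2.8,fy=2.8,interpolation=cv2.INTER_CUBIC))
E
```

```text
[ 0.55744644 -0.01373039  0.25363211] 0.17553124835562905 0.39972981609868996 [-0.85496081  1.04139908  0.2241097 ]
```

View pics/w21z.png

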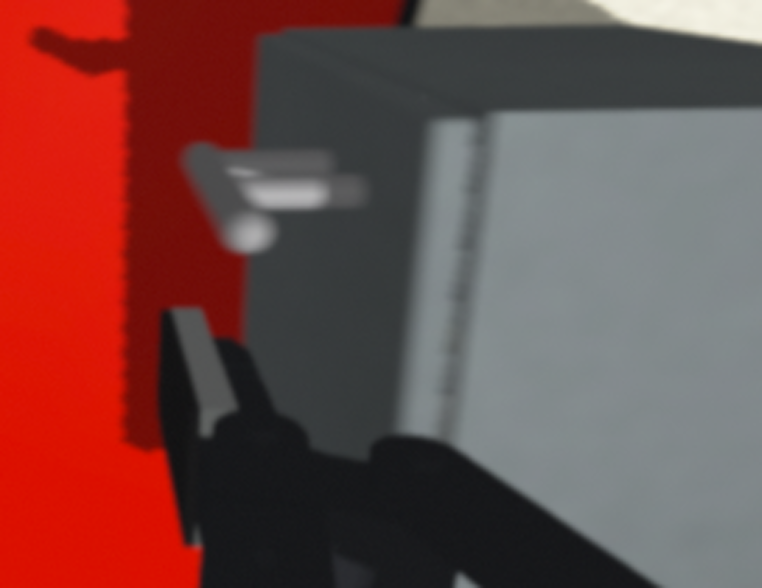

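View pics/top21.png

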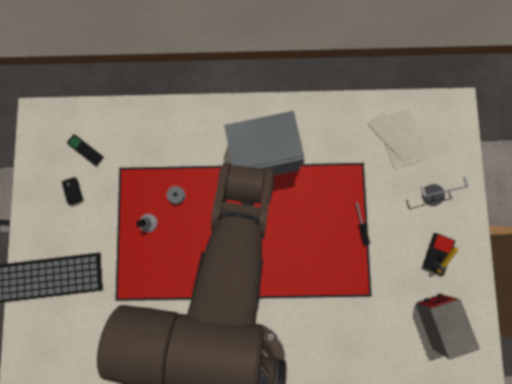

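```bash
python3 - <<'E'
from h import *
p,r,s=pose();c=arm.capture('wrist');k=cam(c,s)
S=lambda U,V:((U+.5)/2.8-.5+240,(V+.5)/2.8-.5+120)
# subpixel edges by gradient per row on grey
g=cv2.GaussianBlur(cv2.cvtColor(c['img'],cv2.COLOR_BGR2GRAY),(0,0),1).astype(float)
d=np.gradient(g,axis=1);A=[];B=[]
for v in range(168,268,4):
    f=(v-162)/(277-162); ua=393-f*11; ub=414-f*12
    xa=np.arange(int(ua)-5,int(ua)+6);xb=np.arange(int(ub)-4,int(ub)+7)
    A.append(onz(k,xa[d[v,xa].argmax()],v,.196)); B.append(onz(k,xb[d[v,xb].argmax()],v,.200))
for n,q in(('door outer',A),('roof',B)):
    q=np.array(q);m=np.polyfit(q[:,1],q[:,0],1);res=q[:,0]-np.polyval(m,q[:,1]);print(n,'angle',np.arctan(-m[0]),res.std(),np.polyval(m,-.02))
E
```

```text
door outer angle 0.19721274783792633 0.0002147085585958428 0.6500255237839918
roof angle 0.19423807877466306 0.00017321556854657687 0.662043050590091
```

```bash
python3 - <<'E'
from station import arm
s=arm.observe();print(s['dq'].round(4),s['clock']);print(arm.sign_off())
E
```

```text
[ 0.005   0.0195 -0.0174 -0.0002 -0.0012 -0.001 ] 29.8
the job is handed in; nothing more can be done
None
```

I opened the door by its bar handle to about 1.3 rad, stood the can in the door rack and let go. I then took the handle again, shut the door until it pressed against its stop (about 19 N), released it and backed clear. I handed the job in at 29.8 s; the sign-off gave no verdict.

**Can:** Just after release, the wrist camera put the cap within about 1 mm of where I aimed the can. That aim matched the measured rack centre to about 1 mm. With the door half closed, the top view still showed the can upright. It could not be seen once the door was shut, so its final pose in the rack is not directly confirmed.

**Door:** The last wrist image puts the door edge within 0.003 rad of parallel to the cabinet's front. The offset is 12 mm, which is the door's thickness.

**Other objects:** By eye, the spool, microscope and screwdriver are in the same places in the first and last top views.

**Disagreements:** The cameras differed by 2–4 mm on the hinge and rack, so I moved the can 2.5 mm towards the door before lowering it. One two-view height for the rack rim came out at 96 mm instead of 80 mm, on a blurry corner. I used the stated 80 mm, and the can touched the rack floor where that predicted.

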